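Charge the mould-release hand pump

ROBOT

A 7-joint arm with a two-finger parallel gripper is mounted at the origin on a cart in front of the work surface, level with it; the furniture and walls round the work are solid. World frame = base frame: x ahead of the robot, y to its left, z up, the work surface at z = 0. Lengths are in m, angles in rad, forces in N, time in s.
With the tool pointing down it reaches from about 0.425 to 0.875 m from the base axis. Payload 4.7 kg.
Tool frame: the origin (TCP) lies at the very end of the fingers, on their centre line; the grasp point (between the pads) lies 19 mm behind it; z points along the fingers, y is the line along which they close (so a half turn about z gives the same grasp; the last joint's range is limited). The gripper opens to 87 mm and grips with 3 to 60 N. Pads are 19 mm wide; open, the fingers measure 117 mm over their backs; the gripper's body (75 mm by 190 mm) begins 51 mm behind the grasp point.
Start: joints at [1.195, 0.321, -0.07, 1.45, 0.023, 1.371, -0.057], TCP at [0.247, -0.601, 0.223] pointing down, gripper open.
Joint ranges: [-2.86, 2.86], [-0.3, 2.09], [-1.38, 1.24], [0.06, 2.45], [-1.56, 4.7], [0.09, 2.05], [-2.69, 2.69]. Speed limits (rad/s): [2.57, 2.57, 3.14, 3.14, 3.14, 3.14, 3.14].

INTERFACE

Orientations are given as a rotation vector (axis times angle).
In Python, from bench import ctrl gives the robot as it stands.
- The arm moves only by the shell command python3 -m jog 'ROWS' [FORCE]. ROWS is JSON, a list that holds one entry, the list of rows, each a list of 7 numbers: the shift along the tool's x, y, z in mm, then the turn, a rotation vector about the tool's x, y, z in degrees, then the finger opening in mm, from 0 to 87. A call has 1 to 10 rows; each row is the pose to reach, as a shift and turn from the pose commanded when the call began, along the tool's axes at that moment; what a row does not reach only later rows make up. A row lasts 1/10 s, in which the tool goes at most 50 mm and 8.59 degrees, less where a joint would pass 70% of its speed; a pose out of reach is approached as far as the arm can. A call with a gripper value outside its range is refused whole. The fingers move at their own pace and stop on an object; FORCE is the grip in N (left out, the last holds). Time passes only in rows, so rows that repeat a pose let the fingers close. It gives the time, the measured TCP pose, the force, the opening and the grip force at its end, in the units of the state.
- ctrl.get_state(): the state, without advancing time (a new reading comes with each control period).
- ctrl.get_image(name): name is "scene" or "top" or "wrist"; returns a dict with "image" (420x560x3 uint8, red, green, blue), "depth" (420x560 float32, m along the optical axis (not along the pixel's ray), 0 where there is no reading), "fov_y" (degrees; the focal length in pixels is half the picture's height over the tangent of half this angle, whatever the lens; pixels are square), "cx", "cy" (the principal point, pixels), "rvec" (rotation vector, rad) and "tvec" (3), from world to camera coordinates, as OpenCV has them. Camera axes: x right, y down, z forward; pixel columns grow to the right and rows downward; lengths in m; the calibration is good to about 2 mm. A picture is of the moment at which its call begins.
- ctrl.close_job(): hands the job in; it is judged then, once.
The state is a dict: "time": time; "joint_positions": joint angles; "qd": joint speeds; "joint_torque": joint torques, N m; "position": TCP position; "tool_rot": TCP orientation; "ft_force": force on the tool from outside, world axes, zero at the start; "torque": the same for the moment, N m; "grip_width": opening from 0.0 (shut) to 1.0 (fully open); "grip_force": force on a finger pad.
Only numpy, scipy, OpenCV 4.12 (cv2) and the standard library are available. Lean on these libraries where they do the work, as an engineer would, in place of code of your own. Each camera call takes 0.05 s, during which the arm holds its last target. There are 200 camera calls.

TASK

Shut the bleed lever on the grey hand pump by pushing it round with a fingertip until it stops, sticking out past the pump's end. Then press the pump's round plunger knob fully down and let it come fully up again, over and over, until the indicator pin pops fully out; leave the knob up, the pin out and the lever shut. Only push and press: do not lift or shove the pump, do not touch the pin, and leave the other things where they are.

Things in the scene. Friction and masses are not known exactly. Their poses are not given: they have to be found in the camera images.
- pump: Release-air hand pump: grey cast box 80 (x) x 200 (y) x 55 mm high, loose, about 4.5 kg, on rubber feet. Origin: centre of its underside. Own x points away from its ribbed front, y along it, z up. On top, along its mid-line: lever valve at y = -70 mm; plunger, in a round barrel 40 mm across and 85 mm above the table, at -5; indicator pin at +55. A nipple sticks out 23 mm behind.
- plunger (a joint): Plunger travel in m: 0 = up, 0.030 = pressed home. A spring lifts it: about 4 N to start it down, 12 N at the bottom, 2 to 5 N more while it moves and charges. Charging takes 3 to 6 full strokes, not known beforehand: each must go deeper than 25 mm and then come up to within 2 mm of the top. With the bleed lever open, pumping has no effect.
- plunger_top (a point): Centre of the flat top of the plunger's black round knob (56 mm across, flat over 46 mm); 130 mm above the table when up, 100 mm when pressed home. The knob's rim and neck reach 36 mm below it.
- bleed_lever (a joint): Angle of the bleed lever in rad about its upright axis, anticlockwise from above: 0 = open, arm pointing to the pump's -x (out over its front); 1.5 = shut, at its stop, arm pointing to the pump's -y (out past its end). Starts between 0 and 0.2, stays where it is left, takes about 1.5 N at the grip.
- lever_pivot (a point): On the lever's upright axis, at the arm's mid-height, 72 mm above the table.
- lever_grip (a point): Middle of the lever arm's black rubber end, 70 mm out from the axis, 72 mm above the table. The end is 45 mm long (out to 90 mm from the axis), 14 mm wide and 18 mm high (63 to 81 mm above the table); between it and the hub, 22 mm across, the arm is a steel bar 10 mm wide.
- indicator_pin (a joint): Rise of the indicator pin in m: 0 = in, its head resting on its collar; 0.025 = fully out. A spring throws it up in one go, in the course of the stroke that completes the charge, and keeps it up.
- pin_top (a point): Centre of the top of the pin's flat brass head (24 mm across), on the pump's top: 65 mm above the table when in, 90 mm when out.
- mould_slab: Bystander, loose: plain white plaster block, 119 x 75 x 55 mm; origin under its centre.
- stopper_0: Bystander, loose: white conical plaster stopper, 50 mm across, 33 mm high; origin under its centre.
- wooden_rib: Bystander, loose: flat brown wooden rib, 51 x 98 x 8 mm; origin under its centre.
- slip_brush: Bystander, loose: flat brush with a wooden handle, 31 x 169 x 13 mm, lying; origin under its centre.
- stopper_1: Bystander, loose: white conical plaster stopper, 42 mm across, 33 mm high; origin under its centre.

How it is judged:
On the way, in this order (a step that is already met when the one before it is completed fails the run):
1. the bleed lever is shut (before the pin comes out) (value of joint bleed_lever above 1.3 rad), for 0.2 s.
2. the indicator pin has popped fully out (value of joint bleed_lever above 1.3 rad and value of joint indicator_pin above 0.022 m), for 0.2 s.
At the end, for the whole second after the job is handed in: Lever shut (at least 1.3 of 1.5 rad), pin out (at least 22 of 25 mm), plunger knob up (within 3 mm), pump standing still and level (within 0.05 rad) (all of step 2 and value of joint plunger below 0.003 m and angle between pump's own z axis and vertical below 0.05 rad and linear speed of pump below 0.01 m/s); the robot touches nothing.
It fails at once if the pump is shoved more than 30 mm, lifted more than 10 mm or tipped (distance of pump from where it was at the start of the episode above 0.03 m or height (world z) of pump above 0.01 m or angle between pump's own z axis and vertical above 0.15 rad).
It fails at once if the indicator pin is touched (contact force between any of the fingers, the arm and indicator_pin above 0.5 N).
It fails at once if another thing is moved more than 25 mm or lifted (distance of any of mould_slab, stopper_0, wooden_rib, slip_brush, stopper_1 from where it was at the start of the episode above 0.025 m or height (world z) of any of mould_slab, stopper_0, wooden_rib, slip_brush, stopper_1 above 0.015 m).
It also fails if it takes over 54 s, if anything falls off the work surface, if the arm or the gripper's body presses on something with over 40 N, if the wrist force passes 120 N, or if a joint passes its speed limit or range.

## Working session

There is one attempt and no reset: what is moved stays moved. The work goes in short steps, Python scripts to look and compute and a shell command to move; the robot and the scene stay as the last step left them, time stands still between calls to the robot, and variables do not carry over. Pictures are saved under pics/ and viewed, at most 10 in all, crops included, and the job is handed in when it is done.

```bash
mkdir -p pics; cat > h.py <<'E'
from bench import ctrl
import numpy as np, cv2
from scipy.spatial.transform import Rotation as R
def snap(n,f):
    d=ctrl.get_image(n); cv2.imwrite('pics/'+f+'.png',d['image'][:,:,::-1]); np.savez('/tmp/'+f+'.npz',**d); return d
def load(f): return np.load('/tmp/'+f+'.npz')
def cam(d): return R.from_rotvec(d['rvec']).as_matrix(), np.array(d['tvec']), 210/np.tan(np.radians(d['fov_y'])/2)
def px(d,u,v,z=None):
    M,t,f=cam(d); r=np.array([(u-d['cx'])/f,(v-d['cy'])/f,1])
    if z is None: return M.T@(r*d['depth'][int(v),int(u)]-t)
    o=-M.T@t; w=M.T@r; return o+w*(z-o[2])/w[2]
def cloud(d):
    M,t,f=cam(d); v,u=np.mgrid[:420,:560]; D=d['depth']
    P=np.stack([(u-d['cx'])/f*D,(v-d['cy'])/f*D,D],-1); return (P-t)@M
def totool(dw,rot=None):
    s=ctrl.get_state(); return R.from_rotvec(s['tool_rot']).inv().apply(dw)*1000
E
python3 - <<'E'
from h import *
snap('top','top0'); snap('scene','sc0')
s=ctrl.get_state(); print(s['time'],s['position'],s['tool_rot'],s['ft_force']); print(R.from_rotvec(s['tool_rot']).as_matrix().round(3))
E
```

```text
0.1 [ 0.24676619 -0.60079074  0.22154516] [-3.08044744e+00 -6.08084032e-01  6.82183313e-04] [-0.46173225  0.34368495 -0.92903914]
[[ 0.925  0.38  -0.001]
 [ 0.38  -0.925  0.002]
 [-0.    -0.002 -1.   ]]
```

View pics/top0.png

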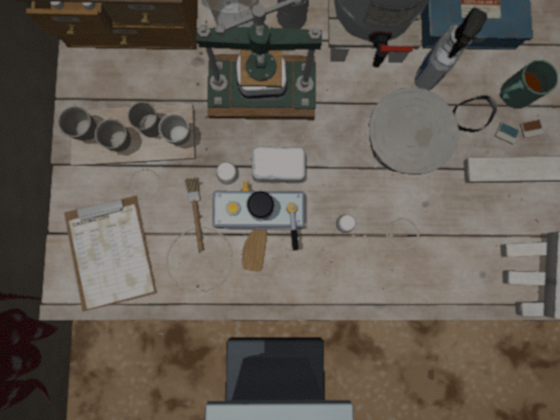

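View pics/sc0.png

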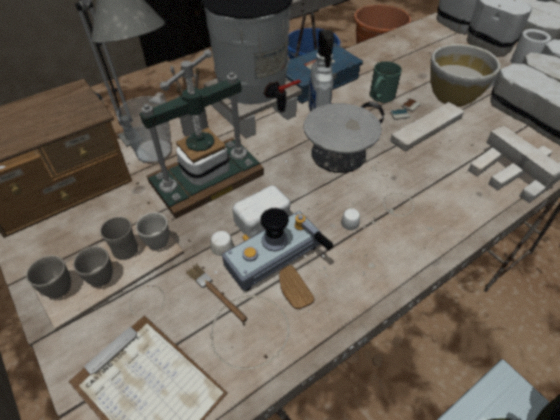

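The top view shows the pump with its knob at (260,205), the pin at (233,209), the lever pivot near (292,209) and the black grip at about (295,238). Slab, stoppers, rib and brush lie around it.

```bash
python3 - <<'E'
from h import *
d=load('top0')
C=cloud(d)
for n,u,v,z in [('knob',260,205,.13),('pin',233,209,.065),('pivot',292,209,.072),('grip',294.5,238,.072),('c1',216,193,.055),('c2',305,193,.055),('c3',305,227,.055),('c4',215,227,.055),('stop1',346,223,.033),('slab',279,164,.055),('rib',255,250,.008)]:
    print(n,px(d,u,v,z).round(3),px(d,u,v).round(3))
M,t,f=cam(d); print((-M.T@t).round(3),f)
s=cv2.resize(d['image'][140:280,180:360,::-1],None,fx=4,fy=4,interpolation=cv2.INTER_CUBIC); cv2.imwrite('pics/crop0.png',cv2.convertScaleAbs(s,alpha=1.5))
E
```

```text
knob [0.566 0.042 0.13 ] [0.566 0.042 0.13 ]
pin [0.565 0.101 0.065] [0.565 0.101 0.062]
pivot [ 0.565 -0.024  0.072] [ 0.564 -0.024  0.084]
grip [ 0.504 -0.03   0.072] [ 0.504 -0.029  0.079]
c1 [0.6   0.139 0.055] [0.601 0.139 0.052]
c2 [ 0.603 -0.053  0.055] [ 0.612 -0.058 -0.002]
c3 [ 0.529 -0.053  0.055] [ 0.533 -0.058 -0.   ]
c4 [0.527 0.139 0.055] [0.528 0.14  0.047]
stop1 [ 0.54  -0.146  0.033] [ 0.54  -0.145  0.035]
slab [0.666 0.003 0.055] [0.666 0.003 0.052]
rib [0.48  0.055 0.008] [0.48  0.055 0.007]
[0.461 0.024 0.942] 415.4752109564902
```

View pics/crop0.png

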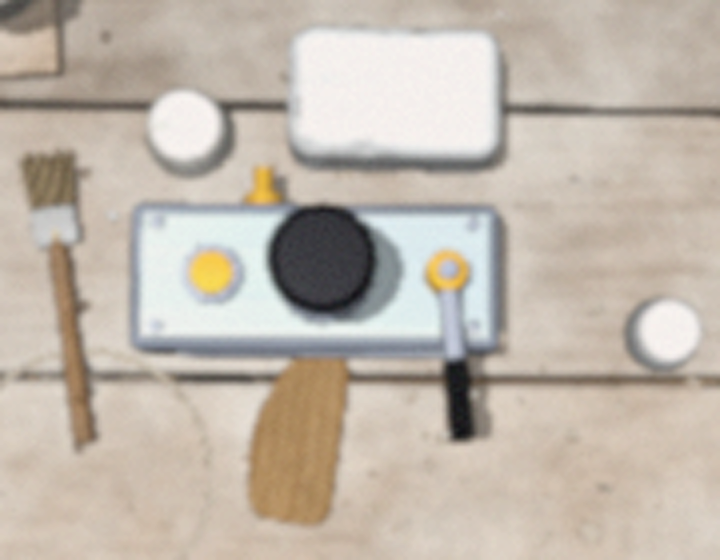

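```bash
python3 -m jog '[[[37.5,-25.7,0,0,0,-6.8,0],[75,-51,0,0,0,-13.6,0],[112.5,-77,0,0,0,-20.4,0],[150,-103,0,0,0,-27.2,0],[187.5,-128,0,0,0,-34,0],[225,-154,0,0,0,-40.8,0],[262.5,-180,0,0,0,-47.6,0],[300,-205,0,0,0,-54.4,0],[337.5,-231,0,0,0,-61,0],[375,-257,0,0,0,-67.7,0]]]'
python3 - <<'E'
from h import *
s=ctrl.get_state(); print(R.from_rotvec(s['tool_rot']).as_matrix().round(3),s['joint_positions'])
E
```

```text
time: 1.1
position: [0.4966, -0.2194, 0.2223]
tool_rot: [-2.216, -2.227, 0.001]
ft_force: [0.5, 0.4, -0.3]
grip_width: 0.173
grip_force: 0.0
[[-0.005  1.    -0.   ]
 [ 1.     0.005 -0.   ]
 [-0.    -0.    -1.   ]] [ 0.81215525  0.12095013 -0.48038988  1.70443058  0.05780591  1.33043807
  0.32612517]
```

```bash
python3 -m jog '[[[45,-2,0,0,0,0,0],[90,-4,0,0,0,0,0],[135,-6,0,0,0,0,0],[180,-8,0,0,0,0,0],[217,-9,10,0,0,0,0],[217,-9,50,0,0,0,0],[217,-9,85,0,0,0,0],[217,-9,115,0,0,0,0],[217,-9,125,0,0,0,0],[217,-9,125,0,0,0,0]]]'
python3 - <<'E'
from h import *
d=snap('scene','sc1')
s=cv2.resize(d['image'][120:320,180:400,::-1],None,fx=3,fy=3,interpolation=cv2.INTER_CUBIC); cv2.imwrite('pics/sc1c.png',cv2.convertScaleAbs(s,alpha=1.5))
d=snap('top','top1')
s=cv2.resize(d['image'][140:280,180:360,::-1],None,fx=4,fy=4,interpolation=cv2.INTER_CUBIC); cv2.imwrite('pics/top1c.png',cv2.convertScaleAbs(s,alpha=1.5))
E
```

```text
time: 2.1
position: [0.4858, -0.004, 0.0963]
tool_rot: [-2.219, -2.22, 0.003]
ft_force: [-0.3, 0.4, 0.9]
grip_width: 0.008
grip_force: 0.0
```

View pics/sc1c.png

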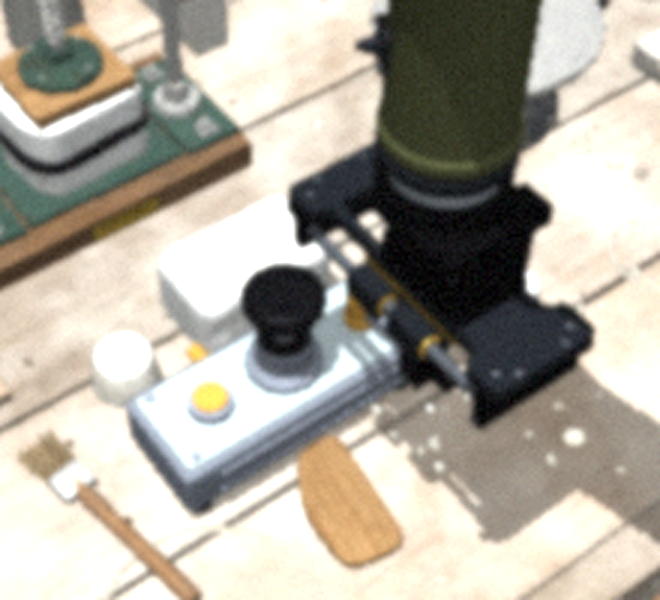

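The fingers are closed beside the lever, clear of the knob (285,300) and the lever hub (360,310).

```bash
python3 -m jog '[[[0,0,14,0,0,0,0],[0,0,25,0,0,0,0],[0,0,25,0,0,0,0],[-12,1,25,0,0,0,0],[-23,3,25,0,0,0,0],[-33,4,25,0,0,0,0],[-43,5,25,0,0,0,0],[-53,9,25,0,0,0,0],[-62,14,25,0,0,0,0],[-62,14,25,0,0,0,0]]]'
```

```text
time: 3.2
position: [0.5019, -0.0681, 0.0726]
tool_rot: [2.223, 2.219, -0.0]
ft_force: [0.1, -1.0, -0.3]
grip_width: 0.005
grip_force: 0.0
```

```bash
python3 -m jog '[[[-8,6,0,0,0,0,0],[-14,14,0,0,0,0,0],[-20,24,0,0,0,0,0],[-25,32,0,0,0,0,0],[-26,37,0,0,0,0,0],[-26,40,0,0,0,0,0],[-26,40,0,0,0,0,0]]]'
python3 - <<'E'
from h import *
d=snap('top','top2')
s=cv2.resize(d['image'][140:280,180:360,::-1],None,fx=4,fy=4,interpolation=cv2.INTER_CUBIC); cv2.imwrite('pics/top2c.png',cv2.convertScaleAbs(s,alpha=1.5))
E
```

```text
time: 3.9
position: [0.5416, -0.092, 0.0725]
tool_rot: [2.22, 2.222, 0.0]
ft_force: [0.7, -0.2, 0.1]
grip_width: 0.007
grip_force: 0.0
```

```bash
python3 -m jog '[[[0,2,0,0,0,0,0],[0,4,0,0,0,0,0],[0,4,0,0,0,0,0]]]'; python3 -m jog '[[[0,2,0,0,0,0,0],[0,3,0,0,0,0,0],[0,3,0,0,0,0,0]]]'
```

```text
time: 4.25
position: [0.5452, -0.0921, 0.0726]
tool_rot: [2.221, 2.222, -0.0]
ft_force: [-0.9, -0.6, 0.4]
grip_width: 0.005
grip_force: 0.3
time: 4.55
position: [0.5481, -0.0921, 0.0725]
tool_rot: [-2.221, -2.222, 0.001]
ft_force: [-0.7, -1.8, -0.0]
grip_width: 0.006
grip_force: 0.7
```

```bash
python3 -m jog '[[[0,-12,0,0,0,0,0],[0,-25,0,0,0,0,0],[-10,-28,-35,0,0,0,0],[-50,-28,-70,0,0,0,0],[-90,-28,-90,0,0,0,0],[-130,-28,-100,0,0,0,0],[-130,-28,-100,0,0,0,0]]]'
python3 - <<'E'
from h import *
d=snap('top','top3')
s=cv2.resize(d['image'][140:280,180:360,::-1],None,fx=4,fy=4,interpolation=cv2.INTER_CUBIC); cv2.imwrite('pics/top3c.png',cv2.convertScaleAbs(s,alpha=1.5))
E
```

```text
time: 5.25
position: [0.5195, -0.2299, 0.1745]
tool_rot: [2.227, 2.207, -0.002]
ft_force: [-0.8, -0.3, -0.8]
grip_width: 0.008
grip_force: 0.0
```

View pics/top3c.png

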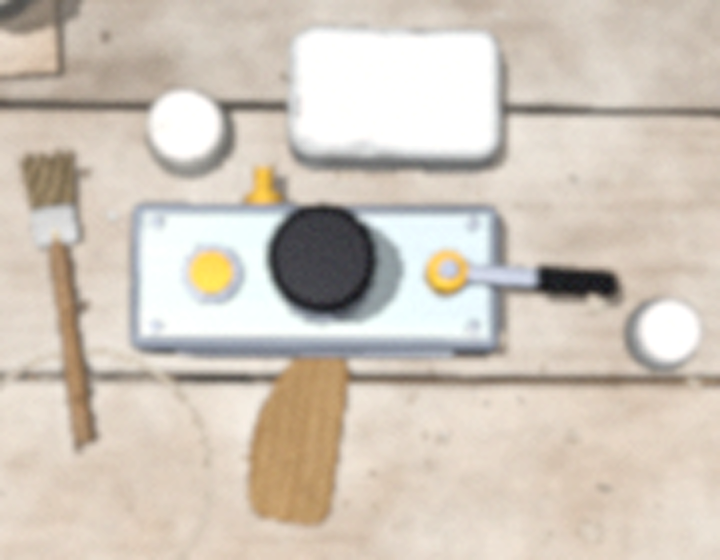

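The lever runs from (447,270) to (575,280), i.e. about 1.49 rad: shut, with the pump unmoved. Next is the knob.

```bash
python3 -m jog '[[[45,8,0,0,0,0,0],[90,16,0,0,0,0,0],[135,23,0,0,0,0,0],[180,31,0,0,0,0,0],[225,39,0,0,0,0,0],[260,45,0,0,0,0,0],[272,46,10,0,0,0,0],[272,46,30,0,0,0,0],[272,46,36,0,0,0,0],[272,46,36,0,0,0,0]]]'; python3 -m jog '[[[0,0,8,0,0,0,0],[0,0,17,0,0,0,0],[0,0,26,0,0,0,0],[0,0,34,0,0,0,0],[0,0,38,0,0,0,0],[0,0,38,0,0,0,0]]]'
```

```text
time: 6.3
position: [0.5645, 0.0494, 0.1349]
tool_rot: [-2.22, -2.22, 0.004]
ft_force: [0.6, 0.3, 0.3]
grip_width: 0.005
grip_force: 0.0
time: 6.9
position: [0.5669, 0.0495, 0.1008]
tool_rot: [2.221, 2.219, 0.001]
ft_force: [-4.5, 0.3, 12.4]
grip_width: 0.004
grip_force: 6.3
```

```bash
python3 -m jog '[[[0,0,-12,0,0,0,0],[0,0,-24,0,0,0,0],[-3,0,-38,0,0,0,0],[-5,0,-38,0,0,0,0],[-5,0,-38,0,0,0,0],[-5,0,-26,0,0,0,0],[-5,0,-16,0,0,0,0],[-5,0,-6,0,0,0,0],[-5,0,2,0,0,0,0],[-5,0,3,0,0,0,0]]]'; python3 -m jog '[[[0,0,0,0,0,0,0]]]'
```

```text
time: 7.9
position: [0.5672, 0.0447, 0.1001]
tool_rot: [2.219, 2.219, -0.001]
ft_force: [-12.5, -3.2, 39.5]
grip_width: 0.006
grip_force: 20.2
time: 8.0
position: [0.5672, 0.0447, 0.1002]
tool_rot: [2.218, 2.219, -0.001]
ft_force: [-10.8, -2.3, 35.4]
grip_width: 0.004
grip_force: 17.5
```

```bash
python3 -m jog '[[[0,0,-12,0,0,0,0],[0,0,-26,0,0,0,0],[0,0,-40,0,0,0,0],[0,0,-40,0,0,0,0],[0,0,-40,0,0,0,0],[0,0,-28,0,0,0,0],[0,0,-18,0,0,0,0],[0,0,-8,0,0,0,0],[0,0,-2,0,0,0,0],[0,0,-2,0,0,0,0]]]';  python3 -m jog '[[[0,0,-12,0,0,0,0],[0,0,-26,0,0,0,0],[0,0,-40,0,0,0,0],[0,0,-45,0,0,0,0],[0,0,-45,0,0,0,0]]]'
python3 - <<'E'
from h import *
d=snap('scene','sc2')
d0=load('sc0'); M,t,f=cam(d)
for z in(.065,.09):
  q=M@np.array([.565,.102,z])+t; print(q[:2]/q[2]*f+[d['cx'],d['cy']])
s=cv2.resize(d['image'][120:320,180:400,::-1],None,fx=3,fy=3,interpolation=cv2.INTER_CUBIC); cv2.imwrite('pics/sc2c.png',cv2.convertScaleAbs(s,alpha=1.5))
for D in(d0,d):
  C=cloud(D)[200:300,200:300].reshape(-1,3); k=np.hypot(C[:,0]-.565,C[:,1]-.102)<.009; print(k.sum(),np.percentile(C[k,2],[10,50,90]).round(4))
E
```

```text
time: 9.0
position: [0.5665, 0.0452, 0.1003]
tool_rot: [2.219, 2.221, -0.001]
ft_force: [-8.1, -1.7, 25.3]
grip_width: 0.004
grip_force: 12.8
time: 9.5
position: [0.5659, 0.0449, 0.1426]
tool_rot: [2.221, 2.222, -0.0]
ft_force: [-0.7, 0.3, -0.2]
grip_width: 0.0
grip_force: 0.0
[251.49301942 252.8912614 ]
[250.87624112 245.31979735]
62 [0.0623 0.0657 0.0675]
67 [0.0631 0.066  0.0675]
```

```bash
cat > pin.py <<'E'
from h import *
import sys
d=snap('scene',sys.argv[1])
C=cloud(d)[200:300,200:300].reshape(-1,3); k=np.hypot(C[:,0]-.565,C[:,1]-.102)<.009; print(k.sum(),np.percentile(C[k,2],[10,50,90]).round(4))
E
python3 -m jog '[[[0,0,14,0,0,0,0],[0,0,24,0,0,0,0],[0,0,34,0,0,0,0],[0,0,43,0,0,0,0],[0,0,43,0,0,0,0],[0,0,30,0,0,0,0],[0,0,16,0,0,0,0],[0,0,2,0,0,0,0],[0,0,0,0,0,0,0],[0,0,0,0,0,0,0]]]'; python3 pin.py s4
python3 -m jog '[[[0,0,14,0,0,0,0],[0,0,24,0,0,0,0],[0,0,34,0,0,0,0],[0,0,43,0,0,0,0],[0,0,43,0,0,0,0],[0,0,43,0,0,0,0]]]';python3 -m jog '[[[0,0,-13,0,0,0,0],[0,0,-27,0,0,0,0],[0,0,-41,0,0,0,0],[0,0,-43,0,0,0,0],[0,0,-43,0,0,0,0]]]'; python3 pin.py s5
```

```text
time: 10.55
position: [0.5657, 0.0449, 0.1423]
tool_rot: [-2.221, -2.222, 0.001]
ft_force: [-0.6, -0.9, -0.6]
grip_width: 0.007
grip_force: 0.0
111 [0.0623 0.082  0.0918]
time: 11.2
position: [0.5669, 0.0451, 0.1004]
tool_rot: [2.22, 2.221, 0.001]
ft_force: [-1.8, 0.0, 12.3]
grip_width: 0.005
grip_force: 6.4
time: 11.7
position: [0.5657, 0.0449, 0.1423]
tool_rot: [-2.221, -2.222, 0.001]
ft_force: [0.5, 0.3, -0.0]
grip_width: 0.004
grip_force: 0.0
115 [0.0629 0.0809 0.0916]
```

The pin popped on stroke 4. I'll retreat upward and check.

```bash
python3 -m jog '[[[0,0,-30,0,0,0,0],[0,0,-60,0,0,0,0],[-45,-10,-60,0,0,0,0],[-90,-20,-60,0,0,0,0],[-135,-30,-60,0,0,0,0],[-180,-40,-60,0,0,0,0],[-225,-50,-60,0,0,0,0],[-265,-50,-60,0,0,0,0],[-265,-50,-60,0,0,0,0],[-265,-50,-60,0,0,0,0]]]'
python3 - <<'E'
from h import *
d=snap('scene','sc3'); e=load('top3'); t=snap('top','top4')
s=cv2.resize(d['image'][140:300,180:400,::-1],None,fx=3,fy=3,interpolation=cv2.INTER_CUBIC)
u=cv2.resize(t['image'][140:280,180:360,::-1],(660,513))
u=u[180:300]
cv2.imwrite('pics/fin.png',cv2.convertScaleAbs(np.vstack([s,u]),alpha=1.5))
C=cloud(t).reshape(-1,3); k=np.hypot(C[:,0]-.566,C[:,1]-.043)<.02; print(np.median(C[k,2]))
E
```

```text
time: 12.75
position: [0.5152, -0.2208, 0.2012]
tool_rot: [-2.222, -2.217, 0.0]
ft_force: [-0.1, 1.1, -1.3]
grip_width: 0.002
grip_force: 0.0
0.12877156178247406
```

View pics/fin.png

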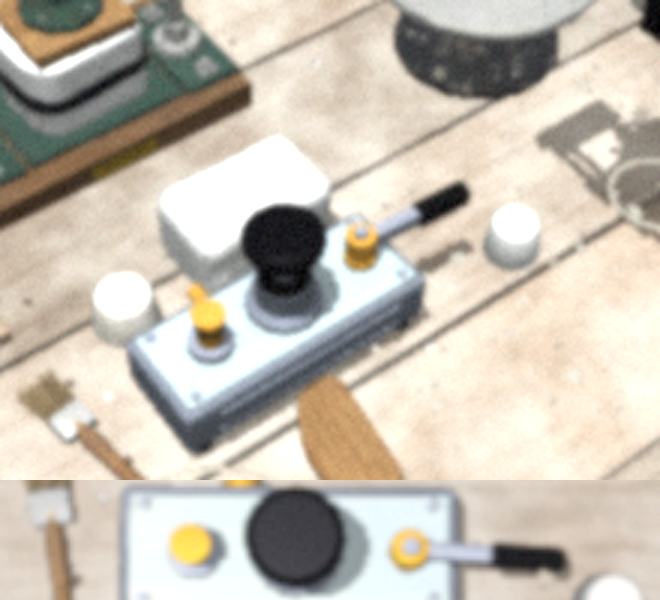

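The pin is out at (208,320), the knob is up at (285,235), and the lever is shut with its grip at (440,200).

```bash
python3 -c "from bench import ctrl; print(ctrl.close_job())"
```

```text
the job is handed in; nothing more can be done
None
```

The job is handed in: the bleed lever is shut, the indicator pin popped out on the fourth stroke, the knob is up, the arm is clear, and nothing else visibly moved; the hand-in returned no verdict.

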